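Pack the manicure kit tray

ROBOT

A 6-joint arm with a two-finger parallel gripper is mounted at the origin on the work surface. World frame = base frame: x ahead of the robot, y to its left, z up, the work surface at z = 0. Lengths are in mm, angles in degrees, forces in N, time in s.
With the tool pointing down it reaches from about 350 to 775 mm from the base axis. Payload 5.5 kg.
Tool frame: the origin (TCP) lies midway between the tips of the shut fingers; the grasp point (between the pads) lies 19 mm behind it (env.hold_point_z is the distance from the TCP to the grasp point, in mm); x points along the fingers, y is the direction in which the jaws open and shut, and the axes are right-handed (so a half turn about x gives the same grasp; the last joint's range is limited). The gripper opens to 85 mm and grips with 20 to 120 N. Pads are 22 mm wide; open, the fingers measure 114 mm over their backs; the gripper's body (76 mm by 85 mm) begins 54 mm behind the grasp point. The pads swing forward as they close: fully open they stand 13 mm farther back than shut.
Start: joints at [-82.082, 17.945, 2.641, 74.691, 0, 82.002], TCP at [157.683, -552.999, 231.323] pointing down, gripper open.
Joint ranges: [-158.12, 158.12], [-49.38, 96.58], [-58.88, 72.47], [-126.05, 133.96], [-84.25, 85.87], [-180, 180]. Speed limits (degrees/s): [147.25, 147.25, 180, 180, 180, 180].

INTERFACE

Orientations are given as a 3x3 rotation matrix whose columns are the frame's x, y, z axes.
In Python, from bench import env, imaging gives the robot as it stands.
- The arm moves only by the tool servo_tool, never from a script. Its argument "commands" is a list that holds one entry, the list of rows, each a list of 7 numbers: the shift along the tool's x, y, z in cm, then the turn, a rotation vector about the tool's x, y, z in degrees, then the finger opening in cm, from 0 to 8.54. A call has exactly 8 rows; each row shifts and turns the pose as measured when the row begins, along the tool's axes as they then stand; what a row does not reach is not made up. A row lasts 1/8 s, in which the tool goes at most 62.5 mm and 10.7 degrees, less where a joint would pass 70% of its speed; a pose out of reach is approached as far as the arm can. A call is refused whole if a number of a shift passes 6.25 or a number of a turn 10.7, either way. A call with a gripper value outside its range is refused whole. The fingers move at their own pace and stop on an object; the grip force is fixed at half the most. Time passes only in rows, so rows that do not move let the fingers close, or fill a call up. It gives the time, the measured TCP pose, the force and the opening at its end, in the units of the state.
- env.get_obs(): the state, without advancing time (a new reading comes with each control period).
- imaging.camera(name): name is "scene" or "top" or "wrist"; returns a dict with "img" (420x560x3 uint8, red, green, blue), "z_map" (420x560 float32, mm along the optical axis (not along the pixel's ray), 0 where there is no reading), "mtx" (3x3 intrinsics, pixels), "dist_coeffs" ([k1, k2, p1, p2, k3] as OpenCV has them; the pictures are not rectified), "extrinsics" (4x4, takes a point from camera to world coordinates). Camera axes: x right, y up, looking along -z (the intrinsics and any distortion apply to the point x, -y, -z); pixel columns grow to the right and rows downward; lengths in mm; the calibration is good to about 2 mm. A picture is of the moment at which its call begins.
- env.job_done(): hands the job in, once; it reports no verdict.
The state is a dict: "time_s": time; "q": joint angles; "qd": joint speeds; "joint_torque": joint torques, N m; "eef_pos": TCP position; "tcp_rot": TCP orientation; "force": force on the tool from outside, world axes, zero at the start; "wrist_torque": the same for the moment, N m; "opening": finger opening in mm.
Only numpy, scipy, OpenCV 4.12 (cv2) and the standard library are available. Lean on these libraries where they do the work, as an engineer would, in place of code of your own. Each camera call takes 0.05 s, during which the arm holds its last target. There are 200 camera calls.

TASK

Pack the pink kit tray for the next manicure lesson: stand the two gel polish bottles upright in the two-cell bin, one in each cell, lay the square-cornered buffer block flat in the long undivided bin, and set the lidded pot upright in the round well. Set the bottles and the pot down on the floors of their bins rather than dropping them, and leave the square dropper bottle, the lidless pot and the thin round-ended sponge file where they are.

Things in the scene. Friction and masses are not known exactly. Their poses are not given: they have to be found in the camera images.
- polish_1: Gel polish bottle. Round nude-coloured glass bottle standing upright: body 30 mm across up to 34 mm, shoulder narrowing until 40 mm height, then a plain straight black cap, 16 mm across (with a thin brass ring at its foot), from 40 to 72 mm height: take it by the cap. 55 g. The two gel polish bottles are alike. Origin: centre of its underside, z up.
- polish_2: The second gel polish bottle, the same in all respects as polish_1. Origin: centre of its underside, z up.
- buffer: Buffer block: square-cornered foam bar 95 mm along its x, 25 mm wide (y), 25 mm high, off-white with grey faces, 30 g, lying flat. Origin: centre of its underside, z up.
- pot_closed: Lidded glitter pot: low white plastic pot, closed, 30 mm high; body 37 mm across up to 17 mm height, screw lid 40 mm across with a flat top above that. 35 g. Origin: centre of its underside, z up.
- bin_bottles: The two-cell bin of the low pink kit tray (fixed, 236 x 128 mm, wall 16 mm): one of 3 rose drop-in bins side by side, 76 mm apart, in changing order. 120 mm (x) by 74 (y), 16 high, origin at its underside's centre, 3 mm above the table. A rim-high divider at x = 0 makes two cells 57 (x) by 70 mm, centred at x = +29.5 and -29.5 mm; cell floor 2 mm above the origin, walls 2 mm.
- bin_long: The undivided long bin of the low pink kit tray (fixed, 236 x 128 mm, wall 16 mm): one of 3 rose drop-in bins side by side, 76 mm apart, in changing order. 120 mm (x) by 74 (y), 16 high, origin at its underside's centre, 3 mm above the table. One open space 116 (x) by 70 mm; floor 2 mm above the origin, walls 2 mm.
- bin_well: The round-well bin of the low pink kit tray (fixed, 236 x 128 mm, wall 16 mm): one of 3 rose drop-in bins side by side, 76 mm apart, in changing order. 120 mm (x) by 74 (y), 16 high, origin at its underside's centre, 3 mm above the table. Solid and flat-topped, with one round well 60 mm across, 13 mm deep, at its centre; its floor is 3 mm above the origin.
- oil_dropper: Look-alike, to be left: cuticle oil dropper bottle, nude-coloured glass with a square body 34 x 34 mm and 36 mm high, on it a wide round black collar 24 mm across up to 50 mm, and a narrow rubber teat 13 mm across with a rounded tip up to 71 mm. Origin: centre of its underside, z up.
- pot_open: Look-alike, to be left: empty white pot without a lid, 37 mm across, 22 mm high, open and hollow from above. Origin: centre of its underside, z up.
- sponge_file: Look-alike, to be left: thin sponge file with round ends, 90 mm along its x, 28 mm wide, only 12 mm high, off-white with a grey top. Origin: centre of its underside, z up.
Mind the look-alikes: they are no part of the job. What is shaped like the polish_2 but orange is not meant.

How it is judged:
By the outcome, as a careful person would: the job done as asked, in the order asked, and still so for the second after the job is handed in, with the robot touching nothing.
It also fails if it takes over 104 s, if anything falls off the work surface, if the arm or the gripper's body presses on something with over 40 N, if the wrist force passes 120 N, or if a joint passes its speed limit or range.

## Working session

There is one attempt and no reset: what is moved stays moved. The work goes in short steps, Python scripts to look and compute and a tool call to move; the robot and the scene stay as the last step left them, time stands still between calls to the robot, and variables do not carry over. Pictures are saved under pics/ and viewed, on a budget of 14 in all, crops included, one or two more only if the job needs it, and the job is handed in when it is done.

Besides the shell and the picture viewer there is one more tool, called after "Emit:" as name(argument=value, ...), one argument or row to a line, values as JSON. servo_tool: Moves the arm, as the interface text tells. Its arguments: {"type":"object","properties":{"commands":{"type":"array","items":{"type":"array","items":{"type":"array","items":{"type":"number"}}}}},"required":["commands"]}

```bash
ls; mkdir -p pics
cat > h.py <<'E'
import numpy as np, cv2
from bench import env, imaging
def cam(n):
    c=imaging.camera(n); return c
def save(c,name,crop=None,s=1):
    im=c["img"][...,::-1]
    if crop: x0,y0,x1,y1=crop; im=im[y0:y1,x0:x1]
    if s!=1: im=cv2.resize(im,None,fx=s,fy=s,interpolation=cv2.INTER_CUBIC)
    cv2.imwrite("pics/"+name,im)
def world(c):
    """HxWx3 world points of each pixel (nan where no depth)"""
    h,w=c["z_map"].shape
    u,v=np.meshgrid(np.arange(w,dtype=np.float32),np.arange(h,dtype=np.float32))
    p=cv2.undistortPoints(np.stack([u,v],-1).reshape(-1,1,2),np.array(c["mtx"]),np.array(c["dist_coeffs"])).reshape(h,w,2)
    z=np.where(c["z_map"]>0,c["z_map"],np.nan)
    P=np.stack([p[...,0]*z,-p[...,1]*z,-z],-1)
    E=np.array(c["extrinsics"]); return P@E[:3,:3].T+E[:3,3]
E
python3 - <<'E'
from h import *
for n in("top","scene"):
    c=cam(n); save(c,n+"1.png",s=1.4); np.savez(n+".npz",**c)
o=env.get_obs(); print({k:np.round(v,2).tolist() for k,v in o.items()}, env.hold_point_z)
E
```

```text
pics
{'time_s': 0.1, 'q': [-82.08, 17.99, 2.58, 74.69, 0.0, 82.0], 'qd': [-0.1, -0.05, 0.07, -0.03, -0.02, 0.05], 'joint_torque': [0.0, -48.17, 29.92, 0.01, -0.0, 0.0], 'eef_pos': [157.62, -552.48, 230.47], 'tcp_rot': [[-0.0, 0.27, -0.96], [0.0, -0.96, -0.27], [-1.0, -0.0, -0.0]], 'force': [0.14, -0.43, -0.1], 'wrist_torque': [-0.05, 0.01, -0.03], 'opening': 85.46} 18.700000000000003
```

View pics/top1.png

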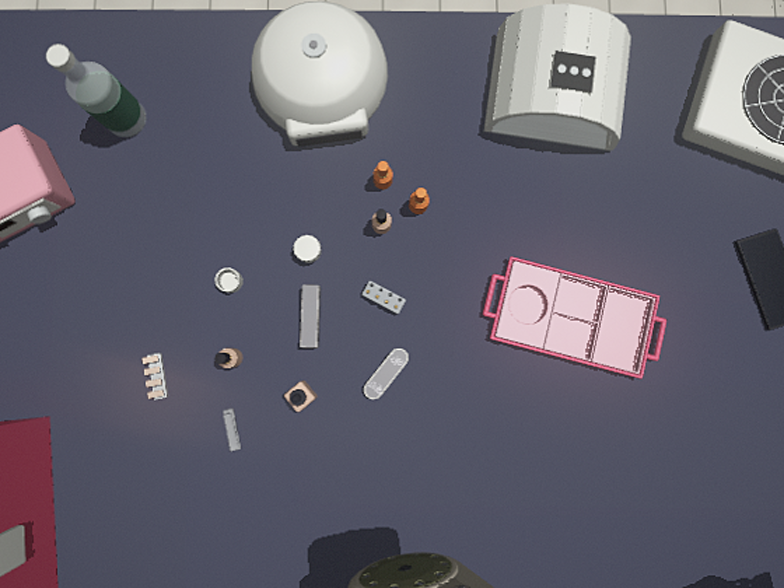

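View pics/scene1.png

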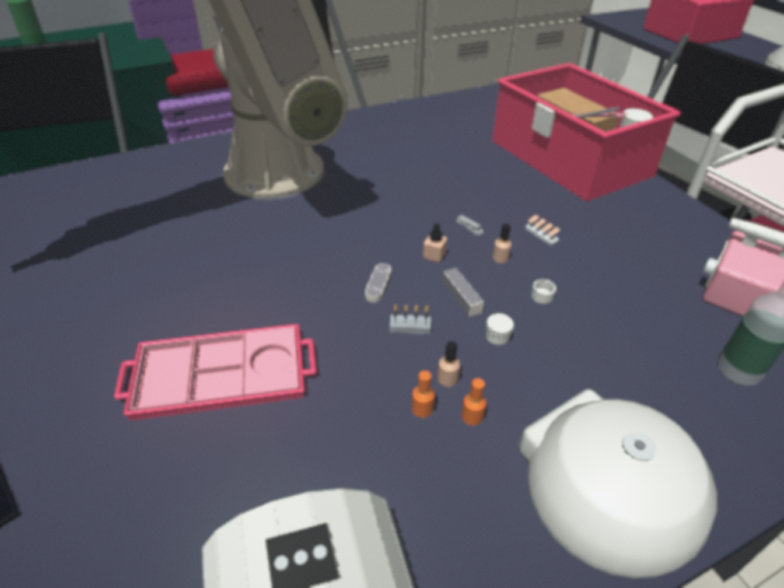

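Top view (1.4× pixels):
- **Polish bottles:** nude with plain black cap at (381,221) and (229,357). The orange ones at (383,175) and (419,200) are not meant. The dropper at (299,397) has a square body, so it stays.
- **Pots:** lidded (white top) at (306,249); the lidless one at (228,280) stays.
- **Buffer:** the square-cornered bar at (310,316); the round-ended file at (386,374) stays.
- **Tray bins, left to right:** well, two-cell, long.

Next I measure positions and make one enlarged crop to confirm these.

Run:
```python
from h import *
c=dict(np.load("top.npz")); W=world(c)
save(c,"crop1.png",(140,110,320,300),3.1)
Z=W[...,2]
print("table z",np.nanmedian(Z[190:200,330:340]))
# components by height
def comp(box,zmin,zmax,name):
    x0,y0,x1,y1=[int(b/1.4) for b in box]
    S=W[y0:y1,x0:x1].reshape(-1,3); S=S[(S[:,2]>zmin)&(S[:,2]<zmax)]
    if len(S)<3: print(name,"none");return
    r=cv2.minAreaRect(S[:,:2].astype(np.float32))
    print(name,len(S),"mean",S.mean(0).round(1),"rect",np.round(r[0],1),np.round(r[1],1),round(r[2],1),"zmax",S[:,2].max().round(1))
comp((362,205,400,240),55,90,"capA"); comp((362,205,400,240),8,90,"A")
comp((212,340,246,375),55,90,"capB"); comp((212,340,246,375),8,90,"B")
comp((285,380,318,412),8,90,"dropper")
comp((288,230,325,268),20,60,"potc"); comp((210,262,247,300),15,60,"poto")
comp((295,280,325,352),18,40,"buffer"); comp((360,340,414,404),8,30,"file")
comp((365,155,400,190),50,90,"orange1");comp((402,182,435,216),50,90,"orange2");comp((355,275,410,316),8,90,"dice")
comp((478,250,672,385),8,60,"tray")
x0,y0,x1,y1=[int(b/1.4) for b in(478,250,672,385)]
for p in[(512,260),(658,294),(644,375),(491,340),(527,304),(578,296),(573,338),(623,330)]:
    u,v=int(p[0]/1.4),int(p[1]/1.4); print(p,W[v,u].round(1))
```

```text
table z -0.9678180261358875
capA 61 mean [684.4  62.1  69. ] rect [685.1  62.2] [15.1 14.9] 61.9 zmax 74.4
A 185 mean [681.   62.2  45.5] rect [683.6  62.6] [28.1 25.3] 87.1 zmax 74.4
capB 66 mean [477.2 287.2  69.3] rect [477.4 288. ] [14.4 14.1] 89.9 zmax 74.6
B 214 mean [477.4 283.7  44.3] rect [477.  286.7] [27.7 25.8] 2.5 zmax 74.6
dropper 302 mean [422.  180.6  40.7] rect [420.3 183.2] [33.8 35.2] 40.7 zmax 71.5
potc 291 mean [642.9 175.2  28.8] rect [643.6 175.4] [39.3 40.9] 38.8 zmax 32.4
poto 83 mean [595.9 294.3  20.5] rect [596.2 295.2] [36.3 35.7] 74.4 zmax 24.0
buffer 560 mean [540.  170.4  24.3] rect [540.3 170.8] [25.9 95. ] 88.8 zmax 28.8
file 520 mean [453.   55.6  11.5] rect [453.3  55.3] [27.9 89.2] 51.1 zmax 16.7
orange1 68 mean [756.2  60.1  67.3] rect [757.7  59.9] [14.7 14.7] 52.6 zmax 73.3
orange2 64 mean [716.    4.7  68. ] rect [717.2   4.5] [15.1 14.5] 44.3 zmax 75.0
dice 359 mean [569.2  59.   18.3] rect [570.   59.3] [63.7 26.1] 62.4 zmax 44.1
tray 3400 mean [ 544.4 -215.6   16.8] rect [ 538.5 -236.8] [281.1 133.8] 75.4 zmax 25.0
(512, 260) [ 628.  -139.9   16.7]
(658, 294) [ 575.2 -377.3   -1.6]
(644, 375) [ 450.  -348.9   -1.5]
(491, 340) [ 504.8 -105.3   14.2]
(527, 304) [ 559.2 -164.9    5.5]
(578, 296) [ 572.6 -245.5    3. ]
(573, 338) [ 506.9 -236.4    3.6]
(623, 330) [ 519.7 -315.9    4.8]
```

View pics/crop1.png

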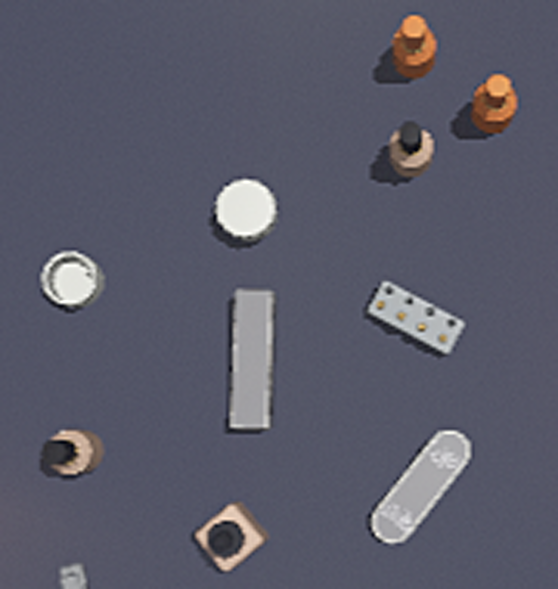

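Confirmed: A (685,62) and B (477,288) are the nude round bottles, and the pot, buffer and look-alikes are as I named them. The tray centre is about (538,-237), its long axis points at 75.4°, and the two-cell bin is in the middle. I'll write a helper that works out the shifts.

```bash
cat > go.py <<'E'
import sys; from h import *
# usage: go.py x y z yaw n : per-row tool shifts (cm) and turn about tool x (deg)
x,y,z,yaw,n=[float(a) for a in sys.argv[1:6]]; n=int(n)
o=env.get_obs(); R=np.array(o["tcp_rot"]); p=np.array(o["eef_pos"])
cy=np.degrees(np.arctan2(R[1,1],R[0,1])); d=(yaw-cy+180)%360-180
D=np.array([x,y,z])-p
print("t",o["time_s"],"pos",p.round(1),"yaw",cy.round(1),"D",D.round(1),"dyaw",round(d,1),"tilt",np.degrees(np.arcsin(R[:2,0])).round(2),"q",np.round(o["q"],0),"F",np.round(o["force"],1),"open",round(o["opening"],1))
for k in range(n):
    a=np.radians(cy+d*k/n); ty=np.array([np.cos(a),np.sin(a),0]); tx=np.array([0,0,-1.]); tz=np.cross(tx,ty)
    s=D/n/10; print([round(float(s@v),2) for v in(tx,ty,tz)],round(-d/n,2))
E
python3 go.py 684.5 62.3 150 75.4 16
```

```text
t 0.1 pos [ 157.6 -552.5  230.5] yaw -74.1 D [526.9 614.8 -80.5] dyaw 149.5 tilt [-0.01  0.1 ] q [-82.  18.   3.  75.   0.  82.] F [ 0.1 -0.4 -0.1] open 85.5
[0.5, -2.79, -4.22] -9.34
[0.5, -2.07, -4.62] -9.34
[0.5, -1.29, -4.89] -9.34
[0.5, -0.48, -5.04] -9.34
[0.5, 0.34, -5.05] -9.34
[0.5, 1.16, -4.93] -9.34
[0.5, 1.94, -4.67] -9.34
[0.5, 2.68, -4.3] -9.34
[0.5, 3.34, -3.8] -9.34
[0.5, 3.91, -3.21] -9.34
[0.5, 4.38, -2.53] -9.34
[0.5, 4.73, -1.79] -9.34
[0.5, 4.96, -1.0] -9.34
[0.5, 5.06, -0.18] -9.34
[0.5, 5.02, 0.64] -9.34
[0.5, 4.85, 1.45] -9.34
```

Emit:
servo_tool(
  commands=[
    [[0.3,-2.8,-4.2,-9.3,0,0,4],[0.3,-2.1,-4.6,-9.3,0,0,4],[0.3,-1.3,-4.9,-9.3,0,0,4],[0.3,-0.5,-5.0,-9.3,0,0,4],[0.3,0.3,-5.0,-9.3,0,0,4],[0.3,1.2,-4.9,-9.3,0,0,4],[0.3,1.9,-4.7,-9.3,0,0,4],[0.3,2.7,-4.3,-9.3,0,0,4]],
  ],
)

```text
time_s: 1.1
eef_pos: [419.9, -234.2, 202.9]
tcp_rot: [[-0.002, 0.999, 0.04], [0.005, 0.04, -0.999], [-1.0, -0.002, -0.005]]
force: [1.2, -0.3, 0.0]
opening: 40.1
```

```bash
python3 go.py 684.5 62.3 150 75.4 12
```

```text
t 1.1 pos [ 419.9 -234.2  202.9] yaw 2.3 D [264.6 296.5 -52.9] dyaw 73.1 tilt [-0.1  0.3] q [-39.   8. -14.  68.   0.  49.] F [ 1.2 -0.3  0. ] open 40.1
[0.44, 2.3, -2.38] -6.09
[0.44, 2.54, -2.12] -6.09
[0.44, 2.75, -1.84] -6.09
[0.44, 2.93, -1.54] -6.09
[0.44, 3.08, -1.22] -6.09
[0.44, 3.19, -0.89] -6.09
[0.44, 3.27, -0.54] -6.09
[0.44, 3.31, -0.19] -6.09
[0.44, 3.31, 0.16] -6.09
[0.44, 3.27, 0.51] -6.09
[0.44, 3.2, 0.85] -6.09
[0.44, 3.09, 1.19] -6.09
```

Emit:
servo_tool(
  commands=[
    [[0.6,3.4,-3.6,-9.1,0,0,4],[0.6,4.0,-3.0,-9.1,0,0,4],[0.6,4.4,-2.3,-9.1,0,0,4],[0.6,4.7,-1.6,-9.1,0,0,4],[0.6,4.9,-0.8,-9.1,0,0,4],[0.6,5.0,0,-9.1,0,0,4],[0.6,4.9,0.8,-9.1,0,0,4],[0.6,4.7,1.5,-9.1,0,0,4]],
  ],
)

```text
time_s: 2.1
eef_pos: [685.0, 79.1, 151.2]
tcp_rot: [[-0.006, 0.215, 0.977], [0.005, 0.977, -0.215], [-1.0, 0.003, -0.007]]
force: [0.7, -0.1, 0.1]
opening: 39.8
```

```bash
cat > near.py <<'E'
import sys; from h import *
# near.py x y r zlo zhi [r2 ..]: blob near x,y from wrist cam
c=cam("wrist"); W=world(c); np.savez("wrist.npz",**c)
x,y,r,a,b=[float(v) for v in sys.argv[1:6]]
m=(np.hypot(W[...,0]-x,W[...,1]-y)<r)&(W[...,2]>a)&(W[...,2]<b)
S=W[m]
if len(S)>5:
    R=cv2.minAreaRect(S[:,:2].astype(np.float32)); print(len(S),"mean",S.mean(0).round(1),"rect",np.round(R[0],1),np.round(R[1],1),round(R[2],1),"z",np.percentile(S[:,2],[5,50,95]).round(1))
if len(sys.argv)>6: save(c,sys.argv[6],s=1.4)
E
python3 near.py 684.5 62.3 20 62 85 w1.png; python3 go.py 684.5 62.3 100 75.4 8
```

```text
382 mean [684.6  62.4  70.8] rect [685.5  62. ] [15.4 15.3] 17.1 z [64.2 71.6 72.8]
t 2.15 pos [687.6  84.3 148.9] yaw 78.1 D [ -3.1 -22.  -48.9] dyaw -2.7 tilt [-0.28  0.46] q [ 0. 33. 15. 72.  0. 12.] F [ 4.   3.  -0.1] open 40.0
[0.61, -0.28, 0.02] 0.34
[0.61, -0.28, 0.02] 0.34
[0.61, -0.28, 0.02] 0.34
[0.61, -0.28, 0.02] 0.34
[0.61, -0.28, 0.03] 0.34
[0.61, -0.28, 0.03] 0.34
[0.61, -0.28, 0.03] 0.34
[0.61, -0.28, 0.03] 0.34
```

View pics/w1.png

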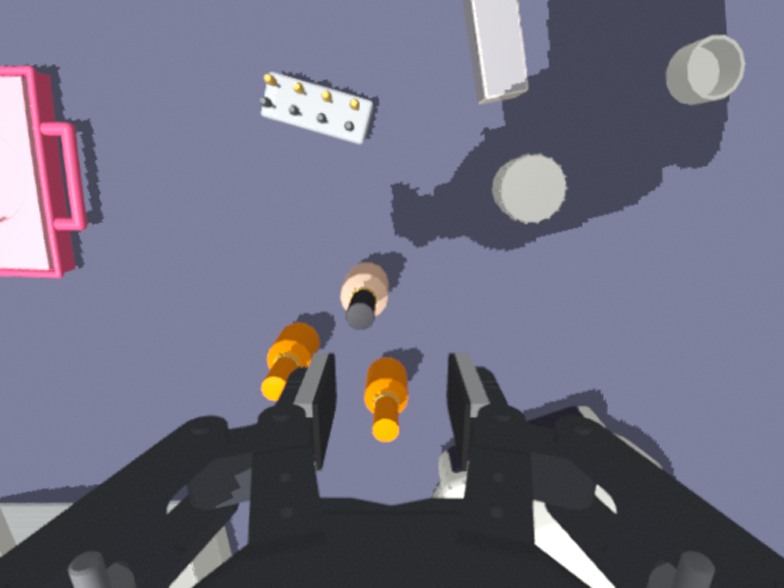

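The wrist view shows bottle A's cap at (360,316), with the two orange bottles at (273,388) and (386,430). Fine to go.

Emit:
servo_tool(
  commands=[
    [[0,-0.7,0.1,1.3,0,0,4],[0.5,-0.7,0.1,1.3,0,0,4],[1,-0.6,0,0,0,0,4],[1,-0.2,0,0,0,0,4],[1,0,0,0,0,0,4],[1,0,0,0,0,0,4],[0,0,0,0,0,0,4],[0,0,0,0,0,0,4]],
  ],
)

```text
time_s: 3.15
eef_pos: [681.1, 58.6, 99.1]
tcp_rot: [[-0.009, 0.258, 0.966], [0.007, 0.966, -0.258], [-1.0, 0.005, -0.011]]
force: [0.7, 0.2, 0.4]
opening: 40.0
```

```bash
python3 near.py 684.5 62.3 20 64 85; python3 go.py 685 62.2 43 75.4 1
```

```text
605 mean [684.6  62.1  71. ] rect [685.8  61.7] [15.2 15.8] 72.5 z [66.  71.7 72.8]
t 3.2 pos [681.1  58.6  99.1] yaw 75.1 D [  3.9   3.6 -56.1] dyaw 0.3 tilt [-0.54  0.42] q [-2. 34.  9. 65.  0. 13.] F [ 0.   0.6 -0.3] open 39.9
[5.61, 0.45, 0.29] -0.34
```

Emit:
servo_tool(
  commands=[
    [[0,0.25,0.15,0,-0.6,-0.3,4],[0.5,0.2,0.15,0,0,0,4],[1,0,0,0,0,0,4],[1,0,0,0,0,0,4],[1,0,0,0,0,0,4],[1,0,0,0,0,0,4],[0.9,0,0,0,0,0,4],[0,0,0,0,0,0,4]],
  ],
)

```text
time_s: 4.2
eef_pos: [685.2, 62.9, 40.7]
tcp_rot: [[-0.001, 0.257, 0.966], [-0.001, 0.966, -0.257], [-1.0, -0.001, -0.001]]
force: [-0.7, -0.4, -0.3]
opening: 40.1
```

```bash
python3 go.py 685 62.2 43 75.4 1
```

```text
t 4.2 pos [685.2  62.9  40.7] yaw 75.1 D [-0.2 -0.7  2.3] dyaw 0.3 tilt [-0.04 -0.05] q [-1. 36.  4. 58. -0. 13.] F [-0.7 -0.4 -0.3] open 40.1
[-0.23, -0.07, -0.0] -0.3
```

Emit:
servo_tool(
  commands=[
    [[-0.2,0,0,0,0,0,4],[0,0,0,0,0,0,1],[0,0,0,0,0,0,1],[0,0,0,0,0,0,1],[0,0,0,0,0,0,1],[0,0,0,0,0,0,1],[-1,0,0,0,0,0,1],[-2,0,0,0,0,0,1]],
  ],
)

```text
time_s: 5.2
eef_pos: [684.5, 62.9, 73.4]
tcp_rot: [[-0.003, 0.257, 0.966], [-0.001, 0.966, -0.257], [-1.0, -0.001, -0.002]]
force: [-0.4, -0.6, 0.5]
opening: 14.4
```

```bash
python3 go.py 567 -244.2 110 75.4 8
```

```text
t 5.2 pos [684.5  62.9  73.4] yaw 75.1 D [-117.5 -307.1   36.6] dyaw 0.3 tilt [-0.15 -0.05] q [-1. 35.  7. 62. -0. 13.] F [-0.4 -0.6  0.5] open 14.4
[-0.46, -4.09, -0.43] -0.04
[-0.46, -4.09, -0.44] -0.04
[-0.46, -4.09, -0.44] -0.04
[-0.46, -4.09, -0.44] -0.04
[-0.46, -4.09, -0.44] -0.04
[-0.46, -4.09, -0.45] -0.04
[-0.46, -4.09, -0.45] -0.04
[-0.46, -4.08, -0.45] -0.04
```

Emit:
servo_tool(
  commands=[
    [[-3,0,0,0,0,0,1],[-1,-3,-0.3,0,0,0,1],[0,-5,-0.5,0,0,0,1],[0,-5,-0.5,0,0,0,1],[0,-5,-0.5,0,0,0,1],[0,-5,-0.5,0,0,0,1],[0,-4,-0.5,0,0,0,1],[0,-2.5,-0.4,0,0,0,1]],
  ],
)

```text
time_s: 6.2
eef_pos: [580.3, -220.7, 124.4]
tcp_rot: [[0.011, 0.252, 0.968], [-0.004, 0.968, -0.252], [-1.0, -0.001, 0.012]]
force: [0.4, 0.2, -0.3]
opening: 14.2
```

```bash
cat > tray.py <<'E'
import sys; from h import *
c=cam("wrist"); W=world(c); np.savez("wrist.npz",**c)
Z=W[...,2]
if len(sys.argv)>1: save(c,sys.argv[1],s=1.4)
hsv=cv2.cvtColor(c["img"],cv2.COLOR_RGB2HSV)
pink=((hsv[...,0]>160)|(hsv[...,0]<5))&(hsv[...,1]>15)&(abs(Z-19)<3.0)
S=W[pink]; S=S[(S[:,0]>400)&(S[:,1]<-80)]
R=cv2.minAreaRect(S[:,:2].astype(np.float32)); print("rim",len(S),np.round(R[0],1),np.round(R[1],1),round(R[2],1))
fl=(Z>1)&(Z<9)&(np.nan_to_num(abs(W[...,0]-538))<90)&(np.nan_to_num(abs(W[...,1]+237))<140)
n,l,st,ce=cv2.connectedComponentsWithStats(fl.astype(np.uint8))
for i in range(1,n):
    if st[i,4]>300:
        S=W[l==i]; R=cv2.minAreaRect(S[:,:2].astype(np.float32)); print(st[i,4],"z",S[:,2].mean().round(1),np.round(R[0],1),np.round(R[1],1),round(R[2],1),"px",ce[i].round())
E
python3 tray.py w2.png; python3 go.py 567 -244.2 110 75.4 1
```

```text
rim 19321 [ 538.5 -237. ] [278.1 132.4] 75.3
10871 z 5.1 [ 518.8 -312.7] [ 67.8 116.8] 75.0 px [156. 157.]
6332 z 5.1 [ 510.7 -230. ] [71.3 57.5] 74.8 px [247. 125.]
3915 z 6.1 [ 559.3 -162.8] [58.  59.4] 38.0 px [340. 162.]
4758 z 5.0 [ 568.5 -245.1] [70.7 55. ] 75.1 px [247. 195.]
t 6.25 pos [ 579.4 -223.3  124.6] yaw 75.3 D [-12.4 -20.9 -14.6] dyaw 0.1 tilt [ 0.6  -0.36] q [-28.  25.  -2.  62.  -0. -14.] F [-0.7 -1.3 -0.3] open 14.2
[1.46, -2.33, -0.67] -0.12
```

View pics/w2.png

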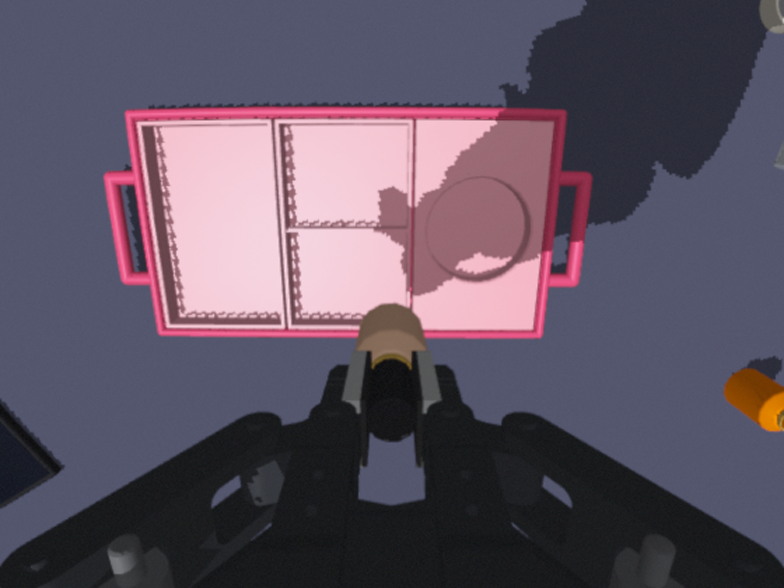

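The bottle is held upright at (390,370). The tray fit agrees with the top view. Next I go above the far cell and lower.

Emit:
servo_tool(
  commands=[
    [[0,-0.8,-0.3,0,0.6,0,1],[0,-0.8,-0.3,0,0,0,1],[0.5,-0.6,-0.1,0,0,0,1],[1,0,0,0,0,0,1],[1,0,0,0,0,0,1],[1,0,0,0,0,0,1],[1,0,0,0,0,0,1],[0,0,0,0,0,0,1]],
  ],
)

```text
time_s: 7.25
eef_pos: [566.6, -241.7, 76.2]
tcp_rot: [[-0.001, 0.252, 0.968], [-0.002, 0.968, -0.252], [-1.0, -0.002, -0.001]]
force: [0.7, -0.4, -1.4]
opening: 14.4
```

```bash
python3 go.py 567.3 -244.4 48.5 75.4 1
```

```text
t 7.25 pos [ 566.6 -241.7   76.2] yaw 75.4 D [  0.7  -2.7 -27.7] dyaw -0.0 tilt [-0.07 -0.11] q [-31.  27.  -6.  57.  -0. -16.] F [ 0.7 -0.4 -1.4] open 14.4
[2.77, -0.24, 0.14] 0.03
```

Emit:
servo_tool(
  commands=[
    [[0.7,-0.2,0.1,0,0,0,1],[0.8,0,0,0,0,0,1],[0.5,0,0,0,0,0,1],[0.3,0,0,0,0,0,1],[0.1,0,0,0,0,0,1],[0,0,0,0,0,0,1],[0,0,0,0,0,0,1],[0,0,0,0,0,0,1]],
  ],
)

```text
time_s: 8.25
eef_pos: [567.9, -244.7, 51.7]
tcp_rot: [[0.001, 0.252, 0.968], [-0.003, 0.968, -0.252], [-1.0, -0.003, 0.001]]
force: [0.3, 0.1, -0.4]
opening: 14.1
```

```bash
python3 go.py 567.3 -244.4 48.5 75.4 1
```

```text
t 8.25 pos [ 567.9 -244.7   51.7] yaw 75.4 D [-0.6  0.3 -3.2] dyaw -0.0 tilt [ 0.03 -0.17] q [-31.  29.  -7.  54.  -0. -16.] F [ 0.3  0.1 -0.4] open 14.1
[0.32, 0.01, -0.06] 0.03
```

Emit:
servo_tool(
  commands=[
    [[0.1,0,0,0,0,0,1],[0.1,0,0,0,0,0,1],[0.1,0,0,0,0,0,1],[0,0,0,0,0,0,1],[0,0,0,0,0,0,1],[0,0,0,0,0,0,1],[0,0,0,0,0,0,1],[0,0,0,0,0,0,1]],
  ],
)

```text
time_s: 9.25
eef_pos: [568.0, -244.7, 48.7]
tcp_rot: [[0.001, 0.252, 0.968], [-0.003, 0.968, -0.252], [-1.0, -0.003, 0.002]]
force: [-0.2, -0.3, -0.2]
opening: 14.3
```

Emit:
servo_tool(
  commands=[
    [[0.06,0,0,0,0,0,1],[0,0,0,0,0,0,1],[0,0,0,0,0,0,1],[0.06,0,0,0,0,0,1],[0,0,0,0,0,0,1],[0,0,0,0,0,0,1],[0,0,0,0,0,0,1],[0,0,0,0,0,0,1]],
  ],
)

```text
time_s: 10.25
eef_pos: [568.4, -244.9, 48.6]
tcp_rot: [[0.002, 0.251, 0.968], [-0.004, 0.968, -0.251], [-1.0, -0.003, 0.003]]
force: [-0.5, 1.4, 1.1]
opening: 14.1
```

Emit:
servo_tool(
  commands=[
    [[0.1,0,0,0,0,0,1],[0.1,0,0,0,0,0,1],[0,0,0,0,0,0,1],[0,0,0,0,0,0,1],[0,0,0,0,0,0,1],[0,0,0,0,0,0,1],[0,0,0,0,0,0,1],[0,0,0,0,0,0,1]],
  ],
)

```text
time_s: 11.25
eef_pos: [568.8, -245.0, 48.6]
tcp_rot: [[0.003, 0.251, 0.968], [-0.005, 0.968, -0.251], [-1.0, -0.003, 0.004]]
force: [-0.9, 0.9, 3.3]
opening: 14.5
```

Contact with the floor (3.3 N, z no longer falling). Release and rise.

Emit:
servo_tool(
  commands=[
    [[0,0,0,0,0,0,2.5],[0,0,0,0,0,0,4],[0,0,0,0,0,0,4],[0,0,0,0,0,0,4],[-2,0,0,0,0,0,4],[-3,0,0,0,0,0,4],[-3,0,0,0,0,0,4],[0,0,0,0,0,0,4]],
  ],
)

```text
time_s: 12.25
eef_pos: [567.8, -244.4, 128.8]
tcp_rot: [[0.001, 0.252, 0.968], [-0.003, 0.968, -0.252], [-1.0, -0.003, 0.002]]
force: [-0.7, -0.0, 0.1]
opening: 40.6
```

```bash
python3 near.py 567.5 -244.4 25 65 90; python3 go.py 477.3 287.7 120 75.4 10
```

```text
510 mean [ 567.6 -245.4   75.5] rect [ 569.  -245.9] [15.2 15.7] 75.8 z [67.9 76.6 77.8]
t 12.3 pos [ 566.9 -243.8  127.1] yaw 75.4 D [-89.6 531.5  -7.1] dyaw -0.0 tilt [-0.07 -0.1 ] q [-31.  25.  -1.  63.  -0. -16.] F [ 0.5  0.1 -0.8] open 40.0
[0.07, 4.92, -2.2] 0.0
[0.07, 4.92, -2.2] 0.0
[0.07, 4.92, -2.2] 0.0
[0.07, 4.92, -2.21] 0.0
[0.07, 4.92, -2.21] 0.0
[0.07, 4.92, -2.21] 0.0
[0.07, 4.92, -2.21] 0.0
[0.07, 4.92, -2.21] 0.0
[0.07, 4.92, -2.21] 0.0
[0.07, 4.92, -2.21] 0.0
```

Bottle 1 stands in the cell, cap top at z≈77. On to bottle B.

Emit:
servo_tool(
  commands=[
    [[0,3,-1.3,0,0,0,4],[0,5.4,-2.4,0,0,0,4],[0,5.4,-2.4,0,0,0,4],[0,5.4,-2.4,0,0,0,4],[0,5.4,-2.4,0,0,0,4],[0,5.4,-2.4,0,0,0,4],[0,5.4,-2.4,0,0,0,4],[0,5.4,-2.4,0,0,0,4]],
  ],
)

```text
time_s: 13.3
eef_pos: [488.7, 205.2, 115.1]
tcp_rot: [[-0.014, 0.261, 0.965], [-0.0, 0.965, -0.261], [-1.0, -0.004, -0.013]]
force: [0.0, 0.7, 0.9]
opening: 39.9
```

```bash
python3 go.py 477.3 287.7 110 75.4 1
```

```text
t 13.3 pos [488.7 205.2 115.1] yaw 74.9 D [-11.4  82.5  -5.1] dyaw 0.5 tilt [-0.8  -0.03] q [ 14.  17. -15.  58.   0.  29.] F [0.  0.7 0.9] open 39.9
[0.51, 7.66, -3.26] -0.54
```

Emit:
servo_tool(
  commands=[
    [[0,3.5,-1.5,0,-0.7,0.2,4],[0,2.5,-1,0,0,0,4],[0,1,-0.4,0,0,0,4],[0,0,0,0,0,0,4],[0,0,0,0,0,0,4],[0,0,0,0,0,0,4],[0,0,0,0,0,0,4],[0,0,0,0,0,0,4]],
  ],
)

```text
time_s: 14.3
eef_pos: [474.3, 281.8, 109.0]
tcp_rot: [[-0.01, 0.259, 0.966], [-0.005, 0.966, -0.259], [-1.0, -0.007, -0.008]]
force: [-0.9, -0.4, -0.5]
opening: 39.8
```

```bash
python3 near.py 477.3 287.7 20 64 85; python3 go.py 477.3 287.7 43 75.4 1
```

```text
541 mean [476.5 290.7  71.3] rect [477.5 290.5] [15.3 15.5] 9.8 z [66.6 71.8 72.8]
t 14.35 pos [474.3 281.8 109. ] yaw 75.0 D [  3.    5.9 -66. ] dyaw 0.4 tilt [-0.54 -0.26] q [ 22.  20. -13.  58.  -0.  37.] F [-0.   0.9 -0.2] open 40.3
[6.6, 0.64, 0.14] -0.4
```

Emit:
servo_tool(
  commands=[
    [[0,0.4,0.1,-0.4,-0.5,0.4,4],[0.6,0.4,0,0,0,0,4],[1.2,0,0,0,0,0,4],[1.2,0,0,0,0,0,4],[1.2,0,0,0,0,0,4],[1.2,0,0,0,0,0,4],[0.8,0,0,0,0,0,4],[0,0,0,0,0,0,4]],
  ],
)

```text
time_s: 15.35
eef_pos: [476.6, 289.5, 41.1]
tcp_rot: [[-0.001, 0.251, 0.968], [-0.001, 0.968, -0.251], [-1.0, -0.001, -0.001]]
force: [0.7, -0.8, 0.2]
opening: 40.1
```

```bash
python3 go.py 477.5 289.5 43 75.4 1
```

```text
t 15.35 pos [476.6 289.5  41.1] yaw 75.4 D [ 0.9 -0.   1.9] dyaw -0.0 tilt [-0.05 -0.04] q [ 23.  24. -18.  49.  -0.  38.] F [ 0.7 -0.8  0.2] open 40.1
[-0.19, 0.02, 0.09] 0.04
```

Emit:
servo_tool(
  commands=[
    [[-0.2,0,0,0,0,0,4],[0,0,0,0,0,0,1],[0,0,0,0,0,0,1],[0,0,0,0,0,0,1],[0,0,0,0,0,0,1],[0,0,0,0,0,0,1],[0,0,0,0,0,0,1],[0,0,0,0,0,0,1]],
  ],
)

```text
time_s: 16.35
eef_pos: [477.5, 289.9, 44.6]
tcp_rot: [[0.001, 0.252, 0.968], [0.0, 0.968, -0.252], [-1.0, 0.001, 0.001]]
force: [0.5, 1.1, -0.6]
opening: 14.0
```

Emit:
servo_tool(
  commands=[
    [[-2,0,0,0,0,0,1],[-4,0,0,0,0,0,1],[-4,0,0,0,0,0,1],[-1,-4,1.5,0,0,0,1],[0,-5.4,2,0,0,0,1],[0,-5.4,2,0,0,0,1],[0,-5.4,2,0,0,0,1],[0,-5.4,2,0,0,0,1]],
  ],
)

```text
time_s: 17.35
eef_pos: [507.0, 14.6, 158.6]
tcp_rot: [[0.005, 0.242, 0.97], [-0.0, 0.97, -0.242], [-1.0, 0.001, 0.005]]
force: [0.8, -0.7, -0.9]
opening: 14.3
```

```bash
python3 go.py 510.3 -229.6 120 75.4 6
```

```text
t 17.35 pos [507.   14.6 158.6] yaw 76.0 D [   3.3 -244.2  -38.6] dyaw -0.6 tilt [ 0.27 -0.02] q [ -7.  12. -15.  62.   0.   7.] F [ 0.8 -0.7 -0.9] open 14.3
[0.64, -3.94, 1.04] 0.1
[0.64, -3.93, 1.05] 0.1
[0.64, -3.93, 1.05] 0.1
[0.64, -3.93, 1.06] 0.1
[0.64, -3.93, 1.07] 0.1
[0.64, -3.93, 1.07] 0.1
```

Emit:
servo_tool(
  commands=[
    [[0,-5,1.3,0.6,0,0,1],[0,-5,1.3,0,0,0,1],[0,-5,1.3,0,0,0,1],[0,-4,1.1,0,0,0,1],[0,-2.5,0.6,0,0,0,1],[1,-0.8,0.2,0,0,0,1],[0,0,0,0,0,0,1],[0,0,0,0,0,0,1]],
  ],
)

```text
time_s: 18.35
eef_pos: [506.2, -226.3, 147.8]
tcp_rot: [[0.006, 0.258, 0.966], [0.0, 0.966, -0.258], [-1.0, 0.002, 0.006]]
force: [-0.9, -0.2, -0.5]
opening: 14.4
```

```bash
python3 go.py 510.3 -229.6 50 75.4 1
```

```text
t 18.35 pos [ 506.2 -226.3  147.8] yaw 75.0 D [  4.1  -3.3 -97.8] dyaw 0.4 tilt [0.36 0.01] q [-32.  18. -10.  62.   0. -18.] F [-0.9 -0.2 -0.5] open 14.4
[9.78, -0.21, 0.48] -0.38
```

Emit:
servo_tool(
  commands=[
    [[0,-0.2,0.3,-0.4,0.3,-0.1,1],[1,0,0.2,0,0,0,1],[1.5,0,0,0,0,0,1],[1.5,0,0,0,0,0,1],[1.5,0,0,0,0,0,1],[1.3,0,0,0,0,0,1],[1,0,0,0,0,0,1],[0.3,0,0,0,0,0,1]],
  ],
)

```text
time_s: 19.35
eef_pos: [510.3, -226.5, 60.1]
tcp_rot: [[-0.002, 0.248, 0.969], [0.001, 0.969, -0.248], [-1.0, 0.001, -0.002]]
force: [-0.3, 0.7, -0.8]
opening: 14.1
```

```bash
python3 go.py 510.3 -229.6 50 75.4 1
```

```text
t 19.35 pos [ 510.3 -226.5   60.1] yaw 75.7 D [ -0.   -3.1 -10.1] dyaw -0.3 tilt [-0.09  0.08] q [-32.  22. -16.  52.   0. -18.] F [-0.3  0.7 -0.8] open 14.1
[1.01, -0.3, 0.07] 0.27
```

Emit:
servo_tool(
  commands=[
    [[0,-0.3,0.1,0.3,0,0,1],[0.3,0,0,0,0,0,1],[0.3,0,0,0,0,0,1],[0.2,0,0,0,0,0,1],[0.1,0,0,0,0,0,1],[0,0,0,0,0,0,1],[0,0,0,0,0,0,1],[0,0,0,0,0,0,1]],
  ],
)

```text
time_s: 20.35
eef_pos: [511.7, -230.7, 52.0]
tcp_rot: [[0.001, 0.253, 0.967], [-0.0, 0.967, -0.253], [-1.0, 0.0, 0.001]]
force: [-0.2, 0.2, -0.1]
opening: 14.0
```

Emit:
servo_tool(
  commands=[
    [[0.1,0,-0.1,0,0,0,1],[0,0,0,0,0,0,1],[0.1,0,0,0,0,0,1],[0,0,0,0,0,0,1],[0.07,0,0,0,0,0,1],[0,0,0,0,0,0,1],[0,0,0,0,0,0,1],[0,0,0,0,0,0,1]],
  ],
)

```text
time_s: 21.35
eef_pos: [510.7, -230.4, 49.2]
tcp_rot: [[0.001, 0.253, 0.967], [-0.0, 0.967, -0.253], [-1.0, -0.0, 0.001]]
force: [-0.5, -0.1, 0.2]
opening: 14.2
```

Emit:
servo_tool(
  commands=[
    [[0.08,0,0,0,0,0,1],[0,0,0,0,0,0,1],[0,0,0,0,0,0,1],[0.07,0,0,0,0,0,1],[0,0,0,0,0,0,1],[0,0,0,0,0,0,1],[0,0,0,0,0,0,1],[0,0,0,0,0,0,1]],
  ],
)

```text
time_s: 22.35
eef_pos: [511.3, -230.6, 49.1]
tcp_rot: [[0.003, 0.253, 0.967], [-0.001, 0.967, -0.253], [-1.0, -0.0, 0.003]]
force: [-0.3, 0.7, 2.1]
opening: 14.2
```

Contact again at z=49.1 (2.1 N). Release, rise and check.

Emit:
servo_tool(
  commands=[
    [[0,0,0,0,0,0,2.5],[0,0,0,0,0,0,4],[0,0,0,0,0,0,4],[0,0,0,0,0,0,4],[-2,0,0,0,0,0,4],[-4,0,0,0,0,0,4],[-3,0,0,0,0,0,4],[0,0,0,0,0,0,5]],
  ],
)

```text
time_s: 23.35
eef_pos: [510.4, -230.2, 140.1]
tcp_rot: [[0.0, 0.253, 0.967], [0.0, 0.967, -0.253], [-1.0, 0.0, 0.0]]
force: [0.8, 0.1, -0.0]
opening: 49.9
```

```bash
python3 near.py 510 -230 25 65 90 w3.png; python3 near.py 567.5 -244.4 25 65 90;python3 go.py 540.3 170.7 120 88.8 8
```

```text
452 mean [ 510.3 -229.9   75.5] rect [ 511.3 -230.1] [15.3 15.4] 66.7 z [68.  76.6 77.8]
450 mean [ 567.2 -245.3   74.8] rect [ 568.9 -245.9] [15.4 16.1] 41.2 z [66.6 76.5 77.9]
t 23.45 pos [ 508.9 -229.3  137.5] yaw 75.3 D [ 31.4 400.  -17.5] dyaw 13.5 tilt [-0.19  0.15] q [-33.  19. -10.  62.   0. -18.] F [ 0.  -0.3  0.2] open 50.2
[0.22, 4.94, -0.89] -1.68
[0.22, 4.96, -0.74] -1.68
[0.22, 4.98, -0.59] -1.68
[0.22, 5.0, -0.45] -1.68
[0.22, 5.01, -0.3] -1.68
[0.22, 5.01, -0.15] -1.68
[0.22, 5.02, -0.01] -1.68
[0.22, 5.01, 0.14] -1.68
```

View pics/w3.png

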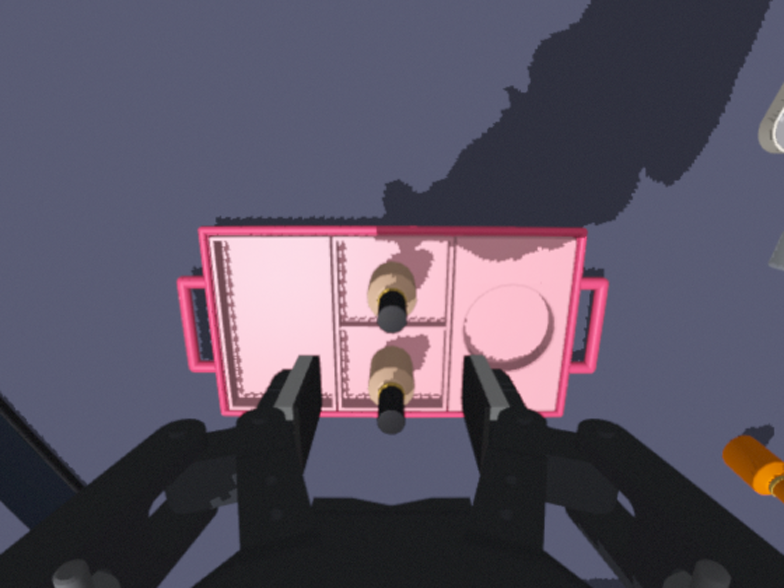

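Both bottles stand upright, one in each cell: (391,300) and (391,390). Now the buffer.

Emit:
servo_tool(
  commands=[
    [[0,4,-0.8,-1.7,0,0,5],[0,5,-0.7,-1.7,0,0,5],[0,5.2,-0.6,-1.7,0,0,5],[0,5.2,-0.5,-1.7,0,0,5],[0,5.2,-0.3,-1.7,0,0,5],[0,5.2,-0.2,-1.7,0,0,5],[0,4,0,-1.7,0,0,5],[0,2,0,-1.7,0,0,5]],
  ],
)

```text
time_s: 24.45
eef_pos: [528.8, 139.4, 124.7]
tcp_rot: [[-0.022, 0.016, 1.0], [0.005, 1.0, -0.016], [-1.0, 0.005, -0.022]]
force: [-0.1, -0.2, -0.2]
opening: 50.3
```

Emit:
servo_tool(
  commands=[
    [[0,1,0,0,0,0,5],[0,0.5,0,0,0,0,5],[0,0,0,0,0,0,5],[0,0,0,0,0,0,5],[0,0,0,0,0,0,5],[0,0,0,0,0,0,5],[0,0,0,0,0,0,5],[0,0,0,0,0,0,5]],
  ],
)

```text
time_s: 25.45
eef_pos: [527.3, 152.8, 121.7]
tcp_rot: [[-0.027, 0.02, 0.999], [0.004, 1.0, -0.02], [-1.0, 0.003, -0.027]]
force: [-0.0, -0.5, -0.3]
opening: 49.7
```

```bash
python3 near.py 540.3 170.7 60 19 31; python3 near.py 643.5 175.3 26 24 40;python3 go.py 540.3 170.7 10 88.8 1
```

```text
3403 mean [537.7 170.4  25.1] rect [540.2 170.5] [25.8 93.7] 88.8 z [23.8 25.1 26.2]
1367 mean [641.3 175.   29.5] rect [642.  175.1] [37.  40.8] 2.4 z [26.6 29.8 30.8]
t 25.55 pos [527.3 152.8 121.7] yaw 88.9 D [  13.    17.9 -111.7] dyaw -0.1 tilt [-1.56  0.22] q [  8.  20. -11.  61.   0.   9.] F [-1.   0.7  0.9] open 49.5
[11.17, 1.81, 1.27] 0.07
```

Emit:
servo_tool(
  commands=[
    [[0,0.9,0.6,0,-1.5,-0.2,5],[0,0.9,0.6,0,0,0,5],[1,0,0,0,0,0,5],[1.5,0,0,0,0,0,5],[2,0,0,0,0,0,5],[1.5,0,0,0,0,0,5],[1,0,0,0,0,0,5],[0,0,0,0,0,0,5]],
  ],
)

```text
time_s: 26.55
eef_pos: [539.1, 172.1, 45.3]
tcp_rot: [[-0.002, 0.019, 1.0], [-0.001, 1.0, -0.019], [-1.0, -0.001, -0.002]]
force: [-0.1, -0.0, -0.1]
opening: 50.0
```

```bash
python3 go.py 540.3 170.6 9 88.8 1
```

```text
t 26.55 pos [539.1 172.1  45.3] yaw 88.9 D [  1.2  -1.5 -36.3] dyaw -0.1 tilt [-0.14 -0.06] q [ 10.  24. -16.  50.  -0.  11.] F [-0.1 -0.  -0.1] open 50.0
[3.63, -0.14, 0.12] 0.12
```

Emit:
servo_tool(
  commands=[
    [[1,-0.1,0.1,0,0,0,5],[1.2,0,0,0,0,0,5],[1,0,0,0,0,0,5],[0.2,0,0,0,0,0,5],[0,0,0,0,0,0,1.5],[0,0,0,0,0,0,1.5],[0,0,0,0,0,0,1.5],[0,0,0,0,0,0,1.5]],
  ],
)

```text
time_s: 27.55
eef_pos: [541.9, 171.2, 10.9]
tcp_rot: [[0.001, 0.019, 1.0], [-0.0, 1.0, -0.019], [-1.0, -0.0, 0.001]]
force: [-1.6, 0.6, -0.6]
opening: 23.5
```

Emit:
servo_tool(
  commands=[
    [[0,0,0,0,0,0,1.5],[-2,0,0,0,0,0,1.5],[-4,0,0,0,0,0,1.5],[-5,0,0,0,0,0,1.5],[-2,0,0,0,0,0,1.5],[0,0,0,0,0,0,1.5],[0,0,0,0,0,0,1.5],[0,0,0,0,0,0,1.5]],
  ],
)

```text
time_s: 28.55
eef_pos: [539.7, 170.8, 141.6]
tcp_rot: [[-0.004, 0.019, 1.0], [-0.001, 1.0, -0.019], [-1.0, -0.001, -0.004]]
force: [0.1, -0.2, 0.2]
opening: 23.3
```

```bash
python3 go.py 519 -311 135 75.4 11
```

```text
t 28.55 pos [539.7 170.8 141.6] yaw 88.9 D [ -20.7 -481.8   -6.6] dyaw -13.5 tilt [-0.21 -0.07] q [ 9. 20. -8. 63. -0. 11.] F [ 0.1 -0.2  0.2] open 23.3
[0.06, -4.38, -0.1] 1.23
[0.06, -4.38, -0.01] 1.23
[0.06, -4.38, 0.08] 1.23
[0.06, -4.38, 0.18] 1.23
[0.06, -4.38, 0.27] 1.23
[0.06, -4.37, 0.36] 1.23
[0.06, -4.36, 0.46] 1.23
[0.06, -4.35, 0.55] 1.23
[0.06, -4.34, 0.64] 1.23
[0.06, -4.32, 0.74] 1.23
[0.06, -4.31, 0.83] 1.23
```

Emit:
servo_tool(
  commands=[
    [[0,-3,-0.1,1.2,0,0,1.5],[0,-5,0,1.2,0,0,1.5],[0,-5.2,0.1,1.2,0,0,1.5],[0,-5.2,0.2,1.2,0,0,1.5],[0,-5.2,0.3,1.2,0,0,1.5],[0,-5.2,0.4,1.2,0,0,1.5],[0,-5.2,0.5,1.2,0,0,1.5],[0,-5.2,0.6,1.2,0,0,1.5]],
  ],
)

```text
time_s: 29.55
eef_pos: [516.4, -228.2, 131.1]
tcp_rot: [[-0.019, 0.182, 0.983], [0.003, 0.983, -0.182], [-1.0, -0.0, -0.019]]
force: [1.5, -0.3, -0.2]
opening: 23.6
```

```bash
python3 go.py 519 -311 125 75.4 1
```

```text
t 29.55 pos [ 516.4 -228.2  131.1] yaw 79.5 D [  2.6 -82.8  -6.1] dyaw -4.1 tilt [-1.07  0.17] q [-32.  20.  -8.  62.  -0. -21.] F [ 1.5 -0.3 -0.2] open 23.6
[0.61, -8.1, 1.76] 4.09
```

Emit:
servo_tool(
  commands=[
    [[0,-3,0.6,2,-1.1,0,1.5],[0,-2.5,0.6,1.5,0,0,1.5],[0,-1.2,0.3,0,0,0,1.5],[0,0,0,0,0,0,1.5],[0,0,0,0,0,0,1.5],[0,0,0,0,0,0,1.5],[0,0,0,0,0,0,1.5],[0,0,0,0,0,0,1.5]],
  ],
)

```text
time_s: 30.55
eef_pos: [514.1, -297.8, 125.1]
tcp_rot: [[-0.007, 0.245, 0.969], [0.006, 0.969, -0.245], [-1.0, 0.004, -0.008]]
force: [-0.0, -0.5, -0.5]
opening: 23.4
```

```bash
python3 tray.py
python3 - <<'E'
from h import *
c=dict(np.load("wrist.npz")); save(c,"w4.png",s=1.4)
E
python3 go.py 519 -311 30 75.4 1
```

```text
rim 14980 [ 538.6 -237.4] [277.8 132.9] 75.1
3837 z 5.1 [ 514.1 -309. ] [ 70.6 102. ] 75.1 px [252. 188.]
3410 z 5.1 [ 511.4 -228.3] [69. 56.] 75.0 px [353. 178.]
2941 z 6.0 [ 560.9 -161.4] [56.  56.7] 3.3 px [439. 218.]
2440 z 5.0 [ 569.6 -243.8] [68.8 54.4] 74.8 px [354. 239.]
t 30.6 pos [ 514.1 -297.9  125.2] yaw 75.8 D [  4.9 -13.1 -95.2] dyaw -0.4 tilt [-0.39  0.32] q [-38.  23.  -5.  62.   0. -24.] F [ 0.5  0.1 -0.4] open 23.5
[9.52, -1.16, 0.79] 0.41
```

View pics/w4.png

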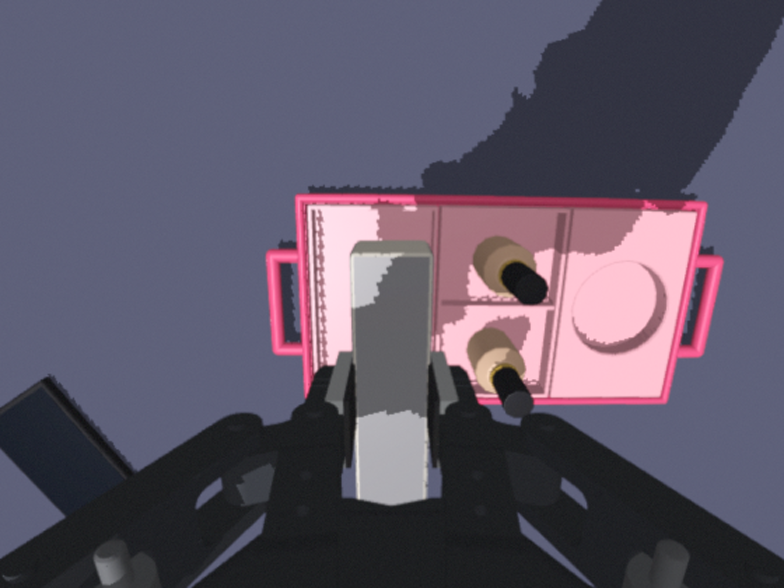

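Buffer held straight and level at (392,370), aligned with the bin. Correct the position and lower.

Emit:
servo_tool(
  commands=[
    [[0,-0.6,0.4,0.4,-0.5,-0.2,1.5],[0,-0.6,0.4,0,0,0,1.5],[1,0,0,0,0,0,1.5],[2,0,0,0,0,0,1.5],[2,0,0,0,0,0,1.5],[1.5,0,0,0,0,0,1.5],[0.5,0,0,0,0,0,1.5],[0,0,0,0,0,0,1.5]],
  ],
)

```text
time_s: 31.6
eef_pos: [519.1, -313.2, 50.9]
tcp_rot: [[0.001, 0.253, 0.967], [0.0, 0.967, -0.253], [-1.0, 0.0, 0.001]]
force: [0.3, -0.4, -0.3]
opening: 23.6
```

```bash
python3 go.py 519 -311 17 75.4 1
```

```text
t 31.6 pos [ 519.1 -313.2   50.9] yaw 75.3 D [ -0.1   2.2 -33.9] dyaw 0.1 tilt [0.05 0.  ] q [-39.  28.  -9.  53.   0. -24.] F [ 0.3 -0.4 -0.3] open 23.6
[3.39, 0.21, -0.07] -0.08
```

Emit:
servo_tool(
  commands=[
    [[0.5,0.2,-0.1,0,0,0,1.5],[1,0,0,0,0,0,1.5],[1,0,0,0,0,0,1.5],[0.6,0,0,0,0,0,1.5],[0.2,0,0,0,0,0,1.5],[0,0,0,0,0,0,1.5],[0,0,0,0,0,0,1.5],[0,0,0,0,0,0,1.5]],
  ],
)

```text
time_s: 32.6
eef_pos: [519.9, -311.7, 17.4]
tcp_rot: [[0.003, 0.253, 0.967], [-0.002, 0.967, -0.253], [-1.0, -0.001, 0.004]]
force: [0.5, 0.3, -0.8]
opening: 23.4
```

Emit:
servo_tool(
  commands=[
    [[0.1,0,0,0,0,0,1.5],[0,0,0,0,0,0,1.5],[0.1,0,0,0,0,0,1.5],[0,0,0,0,0,0,1.5],[0,0,0,0,0,0,1.5],[0,0,0,0,0,0,1.5],[0,0,0,0,0,0,1.5],[0,0,0,0,0,0,1.5]],
  ],
)

```text
time_s: 33.6
eef_pos: [520.1, -311.9, 15.7]
tcp_rot: [[0.004, 0.253, 0.967], [-0.002, 0.967, -0.253], [-1.0, -0.001, 0.005]]
force: [0.2, 0.3, -0.4]
opening: 23.4
```

Emit:
servo_tool(
  commands=[
    [[0.1,0,0,0,0,0,1.5],[0,0,0,0,0,0,1.5],[0,0,0,0,0,0,1.5],[0,0,0,0,0,0,3.2],[0,0,0,0,0,0,3.2],[0,0,0,0,0,0,3.2],[-1,0,0,0,0,0,3.2],[-2,0,0,0,0,0,3.2]],
  ],
)

```text
time_s: 34.6
eef_pos: [519.0, -311.0, 44.6]
tcp_rot: [[0.002, 0.253, 0.967], [-0.0, 0.967, -0.253], [-1.0, -0.0, 0.002]]
force: [-0.8, 0.3, -0.0]
opening: 32.4
```

Emit:
servo_tool(
  commands=[
    [[-4,0,0,0,0,0,3.2],[-5,0,0,0,0,0,5.5],[-2,0,0,0,0,0,5.5],[0,0,0,0,0,0,5.5],[0,0,0,0,0,0,5.5],[0,0,0,0,0,0,5.5],[0,0,0,0,0,0,5.5],[0,0,0,0,0,0,5.5]],
  ],
)

```text
time_s: 35.6
eef_pos: [518.0, -310.3, 158.4]
tcp_rot: [[0.001, 0.253, 0.967], [0.0, 0.967, -0.253], [-1.0, 0.0, 0.001]]
force: [-0.3, 1.1, 0.1]
opening: 55.3
```

```bash
python3 near.py 519 -311 58 22 45; python3 go.py 643 175.2 140 90 11
```

```text
2841 mean [ 517.2 -311.2   30.1] rect [ 519.8 -311.8] [25.6 94.4] 75.4 z [28.8 30.1 31.3]
t 35.65 pos [ 517.9 -310.3  158.3] yaw 75.3 D [125.1 485.5 -18.3] dyaw 14.7 tilt [0.03 0.02] q [-39.  23.  -1.  66.   0. -24.] F [-0.6  0.1 -1.6] open 54.8
[0.17, 4.56, -0.02] -1.33
[0.17, 4.56, 0.09] -1.33
[0.17, 4.55, 0.19] -1.33
[0.17, 4.55, 0.3] -1.33
[0.17, 4.54, 0.41] -1.33
[0.17, 4.53, 0.51] -1.33
[0.17, 4.52, 0.62] -1.33
[0.17, 4.5, 0.72] -1.33
[0.17, 4.48, 0.83] -1.33
[0.17, 4.46, 0.93] -1.33
[0.17, 4.44, 1.03] -1.33
```

Buffer lies flat in the long bin: top z=30, centre (519.8,-311.8). Now the pot.

Emit:
servo_tool(
  commands=[
    [[0,3,0,0,0,0,5.5],[0,5.4,0,0,0,0,5.5],[0,5.4,0,0,0,0,5.5],[0,5.4,0,0,0,0,5.5],[0,5.4,0,0,0,0,5.5],[0,5.4,0,0,0,0,5.5],[0,5.4,0,0,0,0,5.5],[0,5.4,0,0,0,0,5.5]],
  ],
)

```text
time_s: 36.65
eef_pos: [625.4, 90.8, 156.3]
tcp_rot: [[0.0, 0.263, 0.965], [-0.0, 0.965, -0.263], [-1.0, -0.0, 0.0]]
force: [0.7, -0.5, 0.4]
opening: 54.9
```

Emit:
servo_tool(
  commands=[
    [[0,4,0,0,0,0,5.5],[0,2.5,0,0,0,0,5.5],[0,1,0,0,0,0,5.5],[1,0,0,0,0,0,5.5],[1,0,0,0,0,0,5.5],[1,0,0,0,0,0,5.5],[0.5,0,0,0,0,0,5.5],[0,0,0,0,0,0,5.5]],
  ],
)

```text
time_s: 37.65
eef_pos: [644.0, 165.9, 116.1]
tcp_rot: [[-0.004, 0.261, 0.965], [-0.001, 0.965, -0.261], [-1.0, -0.002, -0.003]]
force: [0.0, 0.8, 0.1]
opening: 55.0
```

```bash
python3 near.py 643 175.2 26 24 40;python3 go.py 643 175.2 50 75.4 1
```

```text
2054 mean [642.7 175.7  29.7] rect [643.6 175.7] [40.7 40.9] 32.5 z [28.3 29.8 30.9]
t 37.7 pos [644.2 165.9 116.4] yaw 74.9 D [ -1.2   9.3 -66.4] dyaw 0.5 tilt [-0.2  -0.09] q [ 8. 31.  6. 65. -0. 23.] F [ 0.2 -0.5 -0.1] open 54.8
[6.64, 0.87, -0.36] -0.53
```

Emit:
servo_tool(
  commands=[
    [[0,0.5,-0.2,-0.5,0,0,5.5],[0,0.4,-0.1,0,0,0,5.5],[1,0,0,0,0,0,5.5],[2,0,0,0,0,0,5.5],[2,0,0,0,0,0,5.5],[1,0,0,0,0,0,5.5],[0.3,0,0,0,0,0,5.5],[0,0,0,0,0,0,5.5]],
  ],
)

```text
time_s: 38.7
eef_pos: [644.5, 177.0, 51.9]
tcp_rot: [[-0.0, 0.251, 0.968], [-0.001, 0.968, -0.251], [-1.0, -0.001, 0.0]]
force: [-0.4, 0.0, 0.6]
opening: 54.9
```

```bash
python3 go.py 643.4 175.6 15 75.4 1
```

```text
t 38.7 pos [644.5 177.   51.9] yaw 75.5 D [ -1.1  -1.4 -36.9] dyaw -0.1 tilt [-0.01 -0.06] q [ 9. 34.  1. 58. -0. 23.] F [-0.4  0.   0.6] open 54.9
[3.69, -0.16, -0.07] 0.08
```

Emit:
servo_tool(
  commands=[
    [[0.5,-0.1,-0.1,0,0,0,5.5],[1,0,0,0,0,0,5.5],[1,0,0,0,0,0,5.5],[0.7,0,0,0,0,0,5.5],[0.3,0,0,0,0,0,5.5],[0,0,0,0,0,0,5.5],[0,0,0,0,0,0,5.5],[0,0,0,0,0,0,5.5]],
  ],
)

```text
time_s: 39.7
eef_pos: [644.4, 176.3, 16.0]
tcp_rot: [[0.002, 0.251, 0.968], [-0.001, 0.968, -0.251], [-1.0, -0.0, 0.002]]
force: [0.4, 0.0, -0.2]
opening: 55.3
```

```bash
python3 go.py 643.4 175.6 15.5 75.4 1
```

```text
t 39.7 pos [644.4 176.3  16. ] yaw 75.5 D [-1.  -0.7 -0.5] dyaw -0.1 tilt [ 0.13 -0.04] q [ 8. 35. -1. 53. -0. 23.] F [ 0.4  0.  -0.2] open 55.3
[0.05, -0.09, -0.08] 0.08
```

Emit:
servo_tool(
  commands=[
    [[0.05,-0.05,-0.1,0,0,0,5.5],[0,0,0,0,0,0,3],[0,0,0,0,0,0,3],[0,0,0,0,0,0,3],[0,0,0,0,0,0,3],[0,0,0,0,0,0,3],[0,0,0,0,0,0,3],[0,0,0,0,0,0,3]],
  ],
)

```text
time_s: 40.7
eef_pos: [643.8, 176.1, 16.4]
tcp_rot: [[0.004, 0.251, 0.968], [-0.0, 0.968, -0.251], [-1.0, 0.001, 0.004]]
force: [0.4, -0.2, -0.4]
opening: 37.6
```

Emit:
servo_tool(
  commands=[
    [[-1,0,0,0,0,0,3],[-2,0,0,0,0,0,3],[-4,0,0,0,0,0,3],[-3,0,0,0,0,0,3],[-1,0,0,0,0,0,3],[0,0,0,0,0,0,3],[0,0,0,0,0,0,3],[0,0,0,0,0,0,3]],
  ],
)

```text
time_s: 41.7
eef_pos: [641.3, 175.9, 127.8]
tcp_rot: [[-0.002, 0.251, 0.968], [-0.001, 0.968, -0.251], [-1.0, -0.002, -0.001]]
force: [0.7, 0.1, -0.1]
opening: 37.7
```

```bash
python3 go.py 558 -163.5 125 75.4 8; python3 near.py 643 175.2 30 20 200 w5.png
```

```text
t 41.7 pos [641.3 175.9 127.8] yaw 75.5 D [ -83.3 -339.4   -2.8] dyaw -0.1 tilt [-0.09 -0.07] q [ 8. 30.  7. 67. -0. 23.] F [ 0.7  0.1 -0.1] open 37.7
[0.04, -4.37, 0.06] 0.01
[0.04, -4.37, 0.06] 0.01
[0.04, -4.37, 0.06] 0.01
[0.04, -4.37, 0.06] 0.01
[0.04, -4.37, 0.06] 0.01
[0.04, -4.37, 0.06] 0.01
[0.04, -4.37, 0.06] 0.01
[0.04, -4.37, 0.06] 0.01
11109 mean [635.5 177.1 152.5] rect [642.1 176. ] [57.2 41.9] 80.0 z [131.3 141.9 196.3]
```

View pics/w5.png

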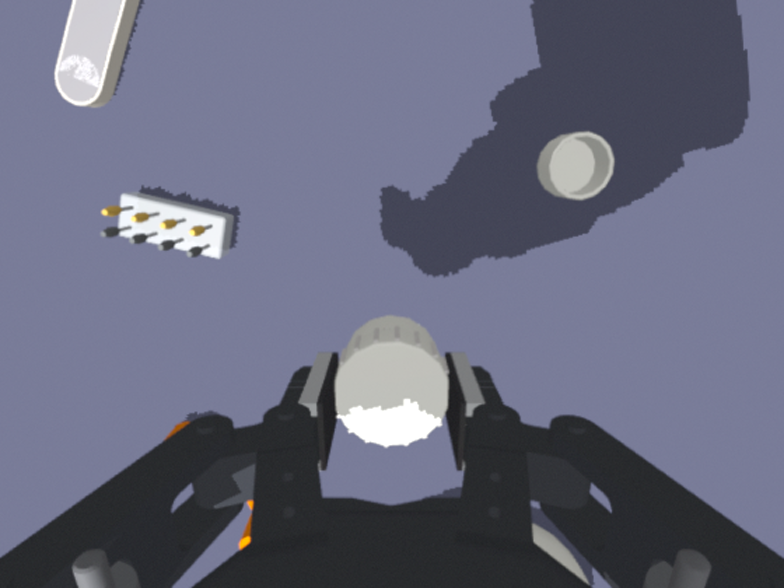

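Pot held upright at (391,390), bottom about 16 mm below the TCP. To the well.

Emit:
servo_tool(
  commands=[
    [[0,-3,0,0,0,0,3],[0,-5,0.1,0,0,0,3],[0,-5.2,0.1,0,0,0,3],[0,-5.2,0.1,0,0,0,3],[0,-5.2,0.1,0,0,0,3],[0,-4,0.1,0,0,0,3],[0,-2,0,0,0,0,3],[0,-0.8,0,0,0,0,3]],
  ],
)

```text
time_s: 42.75
eef_pos: [565.2, -127.0, 121.1]
tcp_rot: [[-0.011, 0.248, 0.969], [0.0, 0.969, -0.248], [-1.0, -0.003, -0.011]]
force: [-0.3, -0.4, -0.6]
opening: 37.6
```

```bash
python3 go.py 558.5 -163 60 75.4 1
```

```text
t 42.75 pos [ 565.2 -127.   121.1] yaw 75.6 D [ -6.7 -36.  -61.1] dyaw -0.2 tilt [-0.64  0.01] q [-20.  22.  -7.  61.  -0.  -6.] F [-0.3 -0.4 -0.6] open 37.6
[6.11, -3.66, 0.25] 0.24
```

Emit:
servo_tool(
  commands=[
    [[0,-1.5,0.2,0.2,-0.6,0.2,3],[0,-1.5,0.1,0,0,0,3],[0,-0.6,0,0,0,0,3],[1,0,0,0,0,0,3],[2,0,0,0,0,0,3],[2,0,0,0,0,0,3],[1,0,0,0,0,0,3],[0,0,0,0,0,0,3]],
  ],
)

```text
time_s: 43.75
eef_pos: [558.9, -161.4, 56.9]
tcp_rot: [[-0.001, 0.248, 0.969], [0.003, 0.969, -0.248], [-1.0, 0.003, -0.001]]
force: [-0.5, 0.3, -0.1]
opening: 37.4
```

```bash
python3 go.py 558.5 -163 24 75.4 1
```

```text
t 43.75 pos [ 558.9 -161.4   56.9] yaw 75.7 D [ -0.4  -1.6 -32.9] dyaw -0.3 tilt [-0.04  0.17] q [-24.  25. -13.  53.   0. -10.] F [-0.5  0.3 -0.1] open 37.4
[3.29, -0.17, -0.0] 0.25
```

Emit:
servo_tool(
  commands=[
    [[0.5,-0.2,0,0.2,0,0,3],[0.9,0,0,0,0,0,3],[0.8,0,0,0,0,0,3],[0.6,0,0,0,0,0,3],[0.3,0,0,0,0,0,3],[0,0,0,0,0,0,3],[0,0,0,0,0,0,3],[0,0,0,0,0,0,3]],
  ],
)

```text
time_s: 44.75
eef_pos: [559.8, -163.8, 25.5]
tcp_rot: [[0.002, 0.251, 0.968], [0.002, 0.968, -0.251], [-1.0, 0.002, 0.002]]
force: [0.3, -0.7, -0.3]
opening: 37.7
```

Emit:
servo_tool(
  commands=[
    [[0.1,0,-0.1,0,0,0,3],[0,0,0,0,0,0,3],[0.1,0,0,0,0,0,3],[0,0,0,0,0,0,3],[0.1,0,0,0,0,0,3],[0,0,0,0,0,0,3],[0,0,0,0,0,0,3],[0,0,0,0,0,0,3]],
  ],
)

```text
time_s: 45.75
eef_pos: [559.1, -163.6, 22.7]
tcp_rot: [[0.003, 0.251, 0.968], [0.001, 0.968, -0.251], [-1.0, 0.002, 0.002]]
force: [-0.2, 0.2, -0.1]
opening: 37.3
```

Emit:
servo_tool(
  commands=[
    [[0.07,0,0,0,0,0,3],[0,0,0,0,0,0,3],[0,0,0,0,0,0,3],[0.07,0,0,0,0,0,3],[0,0,0,0,0,0,3],[0,0,0,0,0,0,3],[0,0,0,0,0,0,3],[0,0,0,0,0,0,3]],
  ],
)

```text
time_s: 46.75
eef_pos: [559.4, -163.7, 22.4]
tcp_rot: [[0.004, 0.251, 0.968], [0.001, 0.968, -0.251], [-1.0, 0.002, 0.003]]
force: [-0.3, 0.1, 1.5]
opening: 37.7
```

Contact at 22.4, exactly grasp height plus the 6 mm floor. Release and rise.

Emit:
servo_tool(
  commands=[
    [[0,0,0,0,0,0,4.5],[0,0,0,0,0,0,5],[0,0,0,0,0,0,5],[0,0,0,0,0,0,5],[-1.5,0,0,0,0,0,5],[-3,0,0,0,0,0,5],[-5,0,0,0,0,0,5],[-4,0,0,0,0,0,5]],
  ],
)

```text
time_s: 47.75
eef_pos: [556.6, -162.9, 159.9]
tcp_rot: [[-0.002, 0.251, 0.968], [0.004, 0.968, -0.251], [-1.0, 0.003, -0.003]]
force: [0.3, -0.2, 0.3]
opening: 49.9
```

Emit:
servo_tool(
  commands=[
    [[-2,0,-2,0,0,0,5],[0,0,-5,0,0,0,5],[0,0,-3,0,0,0,5],[0,0,0,0,0,0,5],[0,0,0,0,0,0,5],[0,0,0,0,0,0,5],[0,0,0,0,0,0,5],[0,0,0,0,0,0,5]],
  ],
)

```text
time_s: 48.75
eef_pos: [464.4, -140.1, 190.6]
tcp_rot: [[0.014, 0.251, 0.968], [-0.004, 0.968, -0.251], [-1.0, -0.0, 0.015]]
force: [0.2, 0.3, -0.8]
opening: 50.2
```

Run:
```python
from h import *
c=cam("scene"); save(c,"scene2.png",(60,150,420,330),2.2)
W=world(cam("top")); 
def f(n,x,y,r,a,b):
    S=W[(np.hypot(W[...,0]-x,W[...,1]-y)<r)&(W[...,2]>a)&(W[...,2]<b)]
    if len(S)<5: print(n,"few");return
    R=cv2.minAreaRect(S[:,:2].astype(np.float32)); print(n,len(S),np.round(R[0],1),np.round(R[1],1),round(R[2],1),"z",np.median(S[:,2]).round(1))
f("capA",567,-244,20,60,95);f("capB",511,-230,20,60,95);f("buffer",519,-311,60,24,45);f("pot",559,-163,30,25,55)
f("dropper",421,182,40,8,90);f("poto",596,295,30,15,60);f("file",453,55,60,8,30);f("or1",757,60,20,50,90);f("or2",717,4.5,20,50,90)
o=env.get_obs(); print(o["time_s"],np.round(o["eef_pos"],0))
```

```text
capA 64 [ 568.5 -245.2] [16.  13.9] 89.9 z 75.9
capB 59 [ 513.1 -229.7] [12.2 15.4] 0.4 z 75.3
buffer 133 [ 541.9 -308.3] [24.7 64.6] 54.8 z 28.9
pot 294 [ 559.8 -162.5] [39.6 39.2] 58.5 z 35.0
dropper 300 [420.4 183.2] [33.7 34.9] 40.3 z 35.9
poto 85 [595.9 294.4] [35.4 36.1] 21.3 z 20.5
file 514 [453.3  55.3] [27.8 89.1] 51.1 z 11.5
or1 67 [757.7  60.3] [15.2 14.4] 42.6 z 70.3
or2 64 [717.2   4.6] [14.9 14.5] 40.6 z 70.6
48.85 [ 464. -140.  191.]
```

View pics/scene2.png

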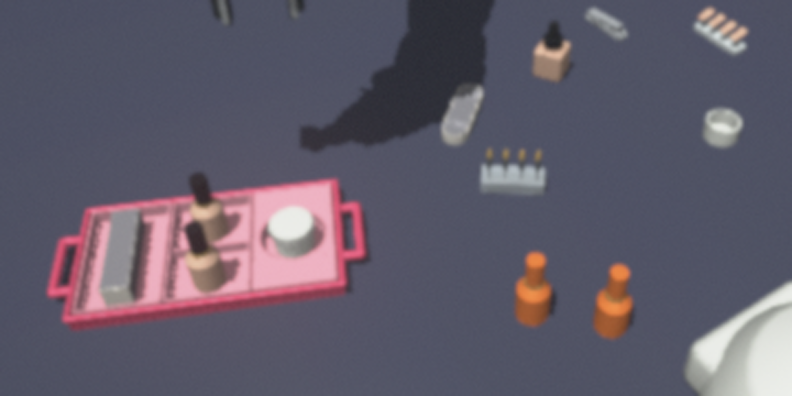

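The scene view shows the tray packed: buffer flat at (122,255), bottles upright at (207,215) and (205,268), pot in the well at (291,232). The look-alikes have not moved. In the top view the arm hides part of the buffer, which explains that odd fit.

```bash
python3 -c "
from h import *
print(env.job_done())"
```

```text
the job is handed in; nothing more can be done
None
```

The pink kit tray is packed and the job is handed in at about 49 s on the robot clock, well under 104 s. I did it in the order asked: both gel polish bottles, then the buffer, then the lidded pot.

- **Bottles:** each was lowered until it touched the floor of its own cell (2–3 N), then released. Both stand upright, with cap tops at about z = 77 mm.
- **Buffer:** it lies flat in the long bin, with its top at z = 30 mm and its length along the bin. I released it without feeling contact, so it may have settled by up to about a millimetre.
- **Pot:** it was lowered to contact in the round well (1.5 N) and stands upright, with its top at about z = 35–36 mm.
- **Look-alikes:** the dropper, lidless pot, sponge file and orange bottles are within 1 mm of where they started.

**Disagreement:** in the last top view the arm hid part of the buffer, so that fit of it came out wrong. The earlier wrist measurement, centre (519.8, -311.8), and the final scene picture both show it in place. The top and wrist cameras also differed by about 2–3 mm on one bottle, close to the stated calibration error.

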